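# Carry a finished ring on the loading paddle to the measuring rest

### The job

The flat ring on the blade of the wooden-handled paddle has finished faces the gripper must not touch. Lift the paddle by its handle, keeping the ring level, and lower the blade between the two rails of the measuring rest (not the solid block) so the ring is left lying flat across both, centred. Then draw the paddle out and lay it flat on the bench, clear of the rest and the ring.

Things in the scene. Friction and masses are not known exactly. Their poses are not given: they have to be found in the camera images.
- paddle: Paddle, 250 g, flat on the bench: wooden handle 22 mm wide, 30 mm high; steel blade 34 mm wide, 4 mm thick, running straight on from the handle; flat underside. Origin: underside, below the point of the handle to grip from above, across its width. Own x runs to the blade tip, z up. Along x: handle from -110 to +50 mm, blade from there to its tip at +200 mm.
- paddle_blade (a point): Middle of the paddle's blade, on its top face: 150 mm forward of the paddle's origin and 4 mm above its underside. The ring lies about here (within about 5 mm).
- ring: Flat aluminium ring, about 80 g, outer diameter 80 mm, hole 40 mm, 8 mm thick, lying loose on the paddle's blade. Origin: centre of its underside, z up. A smaller, thicker steel ring and a tall steel collar elsewhere on the bench are bystanders.
- rest: Measuring rest, fixed: two steel rails on a 6 mm base plate, slot between them 56 mm wide along own x, open above and at both ends. Rails 110 mm long, 24 mm wide, tops 50 mm above bench. Origin: on the bench under its centre, z up. The solid block of like outline beside it is a bystander; they may swap. To the rest's right (-y) 0.4 m of bench is free but for the paddle.

How it is judged (in metres and radians):
On the way, in this order (a step that is already met when the one before it is completed fails the run):
1. the ring is carried on the held paddle, above the height of the rails (height (world z) of ring above 0.052 m and contact force between paddle and ring above 0.1 N and contact force between the fingers and paddle above 1 N and contact force between ring and rest below 0.05 N), for 0.2 s.
2. the ring lies on the rails of the rest, free of the paddle (contact force between ring and rest above 0.1 N and contact force between paddle and ring below 0.05 N and horizontal distance between ring and rest below 0.02 m and angle between ring's own z axis and vertical below 0.17 rad), for 0.2 s.
At the end, for the whole second after the job is handed in: Ring at rest, within 10 degrees of flat, on both rail tops, within 20 mm of the rest's centre. Paddle released, still and within 7 degrees of flat on the bench, touching neither rest nor ring; blade middle over 90 mm and grip point over 120 mm from the rest's centre (horizontal distance between ring and rest below 0.02 m and z of ring in the frame of rest between 0.046 and 0.056 m and angle between ring's own z axis and vertical below 0.17 rad and linear speed of each of ring, paddle below 0.02 m/s and height (world z) of paddle below 0.008 m and angle between paddle's own z axis and vertical below 0.12 rad and horizontal distance between paddle_blade and rest above 0.09 m and horizontal distance between paddle and rest above 0.12 m and contact force between paddle and rest below 0.05 N and contact force between paddle and ring below 0.05 N).
It fails at once if the gripper or arm touches the ring (contact force between any of the fingers, the arm and ring above 0.3 N).
It fails at once if the ring is tipped more than 20 degrees from level (angle between ring's own z axis and vertical above 0.35 rad).
It also fails if it takes over 54 s, if anything falls off the work surface, if the arm or the gripper's body presses on something with over 40 N, if the wrist force passes 120 N, or if a joint passes its speed limit or range.

### The arm

A 6-joint arm with a two-finger parallel gripper is mounted at the origin on the work surface. World frame = base frame: x ahead of the robot, y to its left, z up, the work surface at z = 0. Lengths are in mm, angles in rad, forces in N, time in s.
With the tool pointing down it reaches from about 350 to 875 mm from the base axis. Payload 4.2 kg.
Tool frame: the origin (TCP) lies between the finger pads; the fingertips stand 17 mm ahead of it and the grasp point (between the pads) lies 2 mm behind it; z points along the fingers, y is the line along which they close (so a half turn about z gives the same grasp; the last joint's range is limited). The gripper opens to 85 mm and grips with 20 to 120 N. Pads are 22 mm wide; open, the fingers measure 114 mm over their backs; the gripper's body (76 mm by 85 mm) begins 54 mm behind the grasp point. The pads swing forward as they close: fully open they stand 13 mm farther back than shut.
Start: joints at [-0.957, 0.385, 0.008, 0, -1.194, -0.259], TCP at [217.141, -586.045, 248.312] pointing down, gripper open.
Joint ranges: [-3.14, 3.14], [-1.21, 2.06], [-1.07, 1.41], [-3.16, 2.05], [-2.99, -0.16], [-3.1, 3.1]. Speed limits (rad/s): [2.79, 2.79, 3.14, 3.14, 3.14, 3.14].

### API

Orientations are given as a unit quaternion [x, y, z, w].
In Python, from bench import arm gives the robot as it stands.
- The arm moves only by the shell command python3 jog.py [OPENING], which reads ROWS from standard input. ROWS is a JSON list that holds a single list of rows (three levels of brackets), with 1 to 10 rows, each of 6 numbers: dx, dy, dz in shares of 0.75 m (1.0 is 0.75 m), then a rotation vector rx, ry, rz in fractions of the full range, 1 being pi/2 rad; each row is the pose to reach, as a shift and turn from the pose commanded when the command began, along the tool's axes at that moment; what a row does not reach only later rows make up. A row lasts 1/10 s, in which the tool goes at most 50 mm and 0.15 rad, less where a joint would pass 70% of its speed; a pose out of reach is approached as far as the arm can. OPENING is the finger opening in mm, set as the command begins (- or left out keeps the last). The fingers move at their own pace and stop on an object; the grip force is fixed at half the most. Time passes only in rows, so rows that do not move let the fingers close. It prints the time, the measured TCP pose, the force, the opening and the grip force at its end. Shift and turn numbers lie between -1 and 1, and a call with a number outside is refused. Input that does not fit is refused with a message, and nothing moves.
- arm.read_state(): the state, without advancing time (a new reading comes with each control period).
- arm.get_image(name): name is "side" or "top"; returns the picture (400x640x3 uint8, blue, green, red); there is no depth.
- arm.get_calibration(name): a dict with "K" (3x3 intrinsics, pixels), "D" ([k1, k2, p1, p2, k3] as OpenCV has them; the pictures are not rectified), "rvec" (rotation vector, rad) and "tvec" (3), from world to camera coordinates, as OpenCV has them. Camera axes: x right, y down, z forward; pixel columns grow to the right and rows downward; lengths in mm; the calibration is good to about 2 mm. A picture is of the moment at which its call begins. get_calibration takes no time and is no camera call.
- arm.job_done(): hands the job in; it is judged then, once.
The state is a dict: "clock": time; "joints": joint angles; "joint_vel": joint speeds; "joint_efforts": joint torques, N m; "position": TCP position; "ee_rot": TCP orientation; "contact_force": force on the tool from outside, world axes, zero at the start; "wrist_torque": the same for the moment, N m; "gripper_width": finger opening in mm; "grasp_force": force on a finger pad.
Only numpy, scipy, OpenCV 4.12 (cv2) and the standard library are available. Lean on these libraries where they do the work, as an engineer would, in place of code of your own. Each camera call takes 0.05 s, during which the arm holds its last target. There are 200 camera calls.

## Working session

There is one attempt and no reset: what is moved stays moved. The work goes in short steps, Python scripts to look and compute and a shell command to move; the robot and the scene stay as the last step left them, time stands still between calls to the robot, and variables do not carry over. Pictures are saved under pics/ and viewed, at most 10 in all, crops included, and the job is handed in when it is done.

```bash
ls; mkdir -p pics
python3 - <<'E'
from bench import arm
import cv2
for n in("top","side"):
    cv2.imwrite(f"pics/{n}0.png",arm.get_image(n)); c=arm.get_calibration(n); print(n,c)
s=arm.read_state();print(s["position"],s["ee_rot"],s["clock"])
E
```

```text
bench.py
jog.py
pics
top {'K': array([[382.57534225,   0.        , 313.08234549],
       [  0.        , 382.57534225, 206.77882573],
       [  0.        ,   0.        ,   1.        ]]), 'D': array([-0.07184854,  0.        ,  0.        ,  0.        ,  0.        ]), 'rvec': array([ 2.17537898, -2.22463144,  0.06190909]), 'tvec': array([-16.24343042, 559.75879938, 646.69444814])}
side {'K': array([[382.10311165,   0.        , 315.44919509],
       [  0.        , 382.10311165, 196.58055252],
       [  0.        ,   0.        ,   1.        ]]), 'D': array([-0.03326894,  0.        ,  0.        ,  0.        ,  0.        ]), 'rvec': array([ 2.15997331, -0.63363424,  0.33525994]), 'tvec': array([-502.26706797,  199.78979041,  446.52576269])}
[ 216.97727435 -585.63458058  247.35287267] [-1.76385349e-01  9.84320730e-01  9.29288886e-04 -2.14580043e-04] 0.1
```

View pics/top0.png

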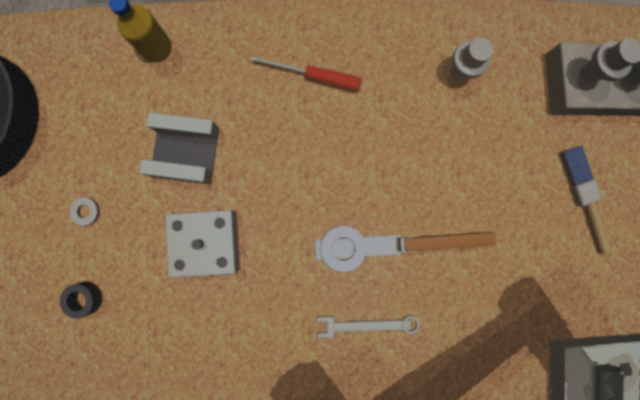

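View pics/side0.png

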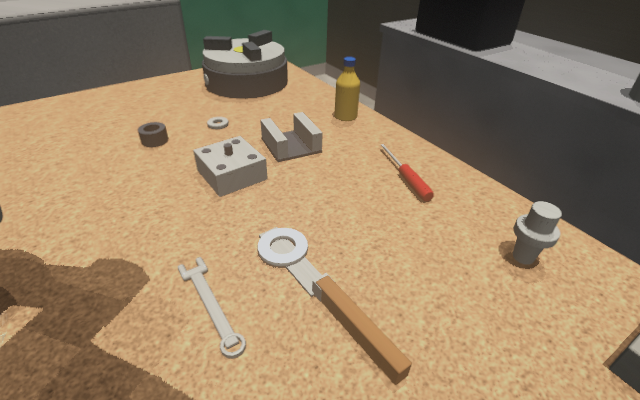

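Top view: the rest with two rails is at about (180,148) and the solid block with bolts at (201,243). The ring is at (343,249), the handle runs (403,245)-(495,240), and the blade tip is at (318,250). The side view agrees, with the rest at (291,137). Next I measure by masks.

```bash
cat > h.py <<'E'
import numpy as np, cv2
from bench import arm
def ray(n,uv,z):
    c=arm.get_calibration(n); R=cv2.Rodrigues(c["rvec"])[0]; t=c["tvec"].reshape(3)
    p=cv2.undistortPoints(np.float64(uv).reshape(-1,1,2),c["K"],c["D"]).reshape(-1,2)
    d=np.c_[p,np.ones(len(p))]@R; o=-R.T@t
    return o+d*((z-o[2])/d[:,2])[:,None]
def proj(n,P):
    c=arm.get_calibration(n); return cv2.projectPoints(np.float64(P).reshape(-1,1,3),c["rvec"],c["tvec"],c["K"],c["D"])[0].reshape(-1,2)
def blobs(m,roi,amin=30):
    u0,v0,u1,v1=roi; k=np.zeros_like(m); k[v0:v1,u0:u1]=m[v0:v1,u0:u1]
    cs=cv2.findContours(k,cv2.RETR_EXTERNAL,cv2.CHAIN_APPROX_NONE)[0]
    return sorted([c for c in cs if cv2.contourArea(c)>amin],key=cv2.contourArea,reverse=True)
E
cat > m.py <<'E'
from h import *
np.set_printoptions(precision=1,suppress=True)
im=cv2.imread("pics/top0.png"); hsv=cv2.cvtColor(im,cv2.COLOR_BGR2HSV)
grey=((hsv[...,1]<60)&(hsv[...,2]>125)).astype(np.uint8)
print("rails z=50")
for c in blobs(grey,(130,105,225,190)):
    r=cv2.minAreaRect(c); q=ray("top",cv2.boxPoints(r)+0.0,50); print(cv2.contourArea(c),r[0],q.mean(0),np.linalg.norm(np.diff(q[:3],axis=0),axis=1), q[:,:2].tolist())
print("ring+blade")
for c in blobs(grey,(305,220,415,275)):
    print(cv2.contourArea(c),cv2.boundingRect(c))
hd=((hsv[...,1]>150)&(hsv[...,2]<170)&(hsv[...,0]<16)).astype(np.uint8)
for c in blobs(hd,(395,225,505,260)):
    r=cv2.minAreaRect(c); q=ray("top",cv2.boxPoints(r),30);print("handle",cv2.contourArea(c),r,q.mean(0),np.linalg.norm(np.diff(q[:3],axis=0),axis=1)); print(q[:,:2].tolist())
for uv in [(343,249)]: print("ring ~",ray("top",[uv],12))
print("tip~",ray("top",[(318,250)],4)); 
print([hsv[v,u].tolist() for u,v in [(450,242),(450,235),(450,250),(343,230),(343,249),(385,246),(180,125),(175,170),(185,150)]])
a=np.hstack([cv2.resize(im[95:195,120:245],None,fx=3.2,fy=3.2,interpolation=2)]); b=cv2.resize(im[215:275,305:505],(800,240),interpolation=2)
o=np.zeros((560,800,3),np.uint8);o[:320,:400]=a;o[320:]=b;cv2.imwrite("pics/crop0.png",o)
E
python3 m.py
```

```text
rails z=50
795.0 (171.548583984375, 169.5904998779297) [624.3 204.5  50. ] [ 23.7 109.2] [[620.3205158335978, 259.7808339172037], [643.891684234298, 257.0962993325869], [628.1722247743239, 149.03137991918578], [604.8605935191019, 151.92573605118142]]
794.0 (178.8333740234375, 122.47169494628906) [703.3 192.5  50. ] [ 23.8 109.3] [[699.3282559975522, 247.60666112347113], [722.9643179942045, 245.24938761068827], [707.0570996847252, 137.15946412329288], [683.6950735409566, 139.81068713460775]]
ring+blade
2391.0 (315, 226, 91, 46)
ring ~ [[485.3 -78.7  12. ]]
tip~ [[484.1 -35.7   4. ]]
[[14, 146, 141], [14, 136, 109], [16, 117, 153], [114, 15, 165], [111, 15, 166], [120, 3, 159], [39, 11, 159], [41, 13, 159], [30, 10, 76]]
```

View pics/crop0.png

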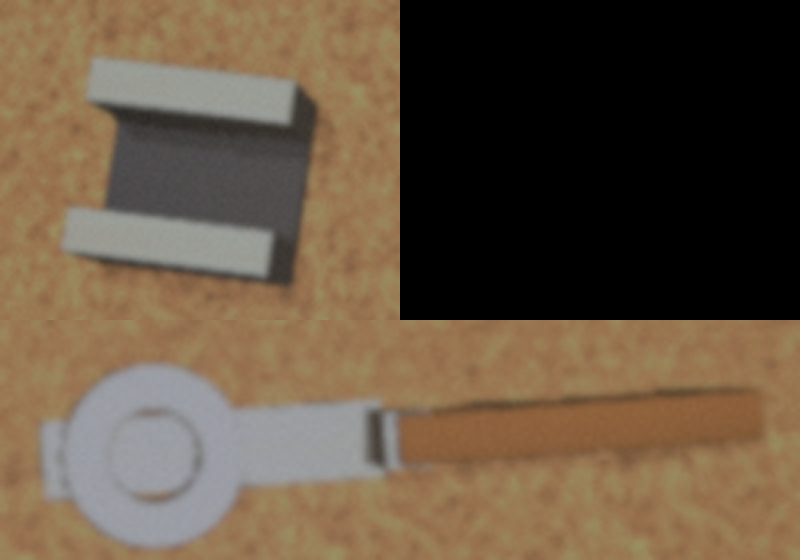

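The crop shows both rails clear, at 24 x 109 mm and 80 mm apart, which matches the spec. In full-image pixels, the handle centreline runs (402,245)→(495.5,238.7), the blade (395,245.2)→tip (315.5,250), and the ring centre is at (343.7,248.7).

```bash
cat > m2.py <<'E'
from h import *
np.set_printoptions(precision=2,suppress=True)
im=cv2.imread("pics/top0.png"); lab=cv2.cvtColor(im,cv2.COLOR_BGR2HSV)
m=((lab[...,1]<70)&(lab[...,2]>125)).astype(np.uint8)
def edges(us,mask):
    o=[]
    for u in us:
        v=np.where(mask[225:275,u])[0]+225; o.append((u,(v.min()+v.max())/2,v.max()-v.min()+1))
    return np.array(o)
b=edges(range(370,394,3),m); q=ray("top",b[:,:2],4)
hm=cv2.GaussianBlur(im,(5,5),0); hs=cv2.cvtColor(hm,cv2.COLOR_BGR2HSV); hh=((hs[...,1]>138)&(hs[...,0]<15)).astype(np.uint8)
hh=cv2.morphologyEx(hh,cv2.MORPH_OPEN,np.ones((5,5),np.uint8))
c=blobs(hh,(395,225,505,260))
if c:
    r=cv2.minAreaRect(c[0]); h=ray("top",cv2.boxPoints(r),30); print("handle box",r,h.mean(0),np.linalg.norm(np.diff(h[:3],axis=0),axis=1))
e=ray("top",[(402,245),(495.5,238.7)],30); print("handle ends",e,np.linalg.norm(e[1]-e[0]))
tip=ray("top",[(315.5,250)],4)[0]; print("blade",q[[0,-1]],"w px",b[:,2],"tip",tip)
d=e[0]-e[1]; print("yaw handle",np.degrees(np.arctan2(d[1],d[0])))
d=tip-q[-1]; print("yaw blade",np.degrees(np.arctan2(d[1],d[0])))
rm=blobs(m,(305,220,368,275))[0]; P=rm.reshape(-1,2); P=P[(P[:,1]<239)|(P[:,1]>260)]
el=cv2.fitEllipse(P.astype(np.float32)); print("ring",el,ray("top",[el[0]],12), el[1][0]/382.6*(640))
# side check: project
g=ray("top",[el[0]],12); print("side ring px",proj("side",g), "handle ends side",proj("side",e))
for P in([624.3,204.5,50],[703.3,192.5,50]): print("rail side px",proj("side",P))
E
python3 m2.py
```

```text
handle box ((450.5390930175781, 241.06631469726562), (11.833959579467773, 87.68826293945312), 86.05481719970703) [ 494.97 -261.44   30.  ] [152.46  20.21]
handle ends [[ 490.62 -177.09   30.  ]
 [ 496.81 -339.7    30.  ]] 162.73097937507896
blade [[ 488.85 -126.83    4.  ]
 [ 490.53 -163.87    4.  ]] w px [21. 21. 21. 20. 21. 21. 21. 20.] tip [484.19 -31.36   4.  ]
yaw handle 92.17944606717306
yaw blade 92.74082506090524
ring ((343.4549560546875, 248.37684631347656), (45.7879524230957, 48.7595100402832), 82.47220611572266) [[486.35 -79.55  12.  ]] 76.59249751903097
side ring px [[282.7  243.78]] handle ends side [[319.54 275.6 ]
 [404.41 367.74]]
rail side px [[273.36 128.24]]
rail side px [[307.18 121.77]]
```

The rows are not in the units I measure in: shifts go in shares of 0.75 m and turns go in shares of pi/2 rad. I convert before sending: -382 mm / 750 = -0.5093, -344 mm / 750 = -0.4587, -0.126 rad / 1.5708 = -0.0802.

```bash
echo '[[[-0.0507, 0.032, 0.0173, 0, 0, -0.0802], [-0.1013, 0.064, 0.0347, 0, 0, -0.1604], [-0.1533, 0.0947, 0.0507, 0, 0, -0.24], [-0.204, 0.1267, 0.068, 0, 0, -0.3202], [-0.2547, 0.1587, 0.0853, 0, 0, -0.4004], [-0.3053, 0.1907, 0.1027, 0, 0, -0.4806], [-0.3573, 0.2213, 0.12, 0, 0, -0.5609], [-0.408, 0.2533, 0.136, 0, 0, -0.6404], [-0.4587, 0.2853, 0.1533, 0, 0, -0.7207], [-0.5093, 0.3173, 0.1707, 0, 0, -0.8009]]]' | python3 jog.py 70; echo '[[[0, 0, 0, 0, 0, 0], [0, 0, 0, 0, 0, 0], [0, 0, 0, 0, 0, 0]]]' | python3 jog.py
cat > st.py <<'E'
from h import *
import sys
from scipy.spatial.transform import Rotation as R
np.set_printoptions(precision=2,suppress=True)
s=arm.read_state(); r=R.from_quat(s["ee_rot"]); p=s["position"]
print("t",s["clock"],"p",p,"yaw x",r.as_matrix()[:,0],"z",r.as_matrix()[:,2],"F",s["contact_force"],"w",s["gripper_width"],"g",s["grasp_force"])
if len(sys.argv)>3: print("tool delta",r.inv().apply(np.array(sys.argv[1:4],float)-p))
E
python3 st.py 493 -230.5 20
```

```text
clock: 1.1
position: [493.3, -228.5, 119.6]
ee_rot: [0.724, -0.69, -0.0, 0.0]
contact_force: [0.8, -0.6, -0.8]
gripper_width: 70.3
grasp_force: 0.0
clock: 1.4
position: [492.2, -230.6, 120.3]
ee_rot: [0.721, -0.692, -0.0, 0.0]
contact_force: [0.4, 0.0, 0.8]
gripper_width: 70.0
grasp_force: 0.0
t 1.4 p [ 492.18 -230.56  120.3 ] yaw x [ 0.04 -1.   -0.  ] z [-0.  0. -1.] F [0.42 0.   0.76] w 69.98218930984295 g 0.0
tool delta [ -0.01  -0.86 100.3 ]
```

To row units: 99 mm / 750 = 0.132, 98 mm / 750 = 0.1307.

```bash
echo '[[[0, -0.0013, 0.0267, 0, 0, 0], [0, -0.0013, 0.06, 0, 0, 0], [0, -0.0013, 0.0867, 0, 0, 0], [0, -0.0013, 0.1067, 0, 0, 0], [0, -0.0013, 0.12, 0, 0, 0], [0, -0.0013, 0.1267, 0, 0, 0], [0, -0.0013, 0.1307, 0, 0, 0], [0, -0.0013, 0.132, 0, 0, 0], [0, -0.0013, 0.132, 0, 0, 0]]]' | python3 jog.py && echo '[[[0, 0, 0, 0, 0, 0], [0, 0, 0, 0, 0, 0], [0, 0, 0, 0, 0, 0], [0, 0, 0, 0, 0, 0], [0, 0, 0, 0, 0, 0], [0, 0, 0, 0, 0, 0], [0, 0, 0, 0, 0, 0], [0, 0, 0, 0, 0, 0], [0, 0, 0, 0, 0, 0], [0, 0, 0, 0, 0, 0]]]' | python3 jog.py 0; python3 st.py
```

```text
clock: 2.3
position: [494.0, -230.3, 21.8]
ee_rot: [0.722, -0.692, 0.0, -0.0]
contact_force: [1.1, -0.1, -0.8]
gripper_width: 70.0
grasp_force: 0.0
clock: 3.3
position: [493.9, -230.1, 21.7]
ee_rot: [0.722, -0.692, 0.0, -0.0]
contact_force: [-0.7, 1.5, 6.2]
gripper_width: 21.1
grasp_force: 60.9
t 3.3 p [ 493.9  -230.11   21.72] yaw x [ 0.04 -1.    0.  ] z [ 0. -0. -1.] F [-0.74  1.48  6.23] w 21.076703948694494 g 60.86960434913635
```

Gripped at about 21 mm with 61 N. Next a small slow lift, then a check that the paddle stays level.

To row units: -40 mm / 750 = -0.0533, -38 mm / 750 = -0.0507.

```bash
echo '[[[0, 0, -0.0013, 0, 0, 0], [0, 0, -0.004, 0, 0, 0], [0, 0, -0.0093, 0, 0, 0], [0, 0, -0.016, 0, 0, 0], [0, 0, -0.024, 0, 0, 0], [0, 0, -0.032, 0, 0, 0], [0, 0, -0.04, 0, 0, 0], [0, 0, -0.0467, 0, 0, 0], [0, 0, -0.0507, 0, 0, 0], [0, 0, -0.0533, 0, 0, 0]]]' | python3 jog.py; echo '[[[0, 0, 0, 0, 0, 0], [0, 0, 0, 0, 0, 0], [0, 0, 0, 0, 0, 0]]]' | python3 jog.py; python3 st.py
python3 - <<'E'
from h import *
a=arm.get_image("side");b=arm.get_image("top")
cv2.imwrite("pics/s1.png",a);cv2.imwrite("pics/t1.png",b)
cv2.imwrite("pics/v1.png",np.vstack([cv2.resize(a[150:400,150:550],(640,400)),b[200:300,0:640]][:2])[:,:])
E
```

```text
clock: 4.3
position: [493.7, -230.1, 61.8]
ee_rot: [0.722, -0.692, 0.0, -0.0]
contact_force: [0.3, 0.3, -4.1]
gripper_width: 21.2
grasp_force: 59.8
clock: 4.6
position: [493.4, -230.1, 61.0]
ee_rot: [0.722, -0.692, -0.0, 0.0]
contact_force: [0.2, 0.5, -4.0]
gripper_width: 21.1
grasp_force: 59.8
t 4.6 p [ 493.44 -230.1    61.02] yaw x [ 0.04 -1.   -0.  ] z [-0.  0. -1.] F [ 0.21  0.5  -3.99] w 21.142622559836568 g 59.75812017917633
```

View pics/v1.png

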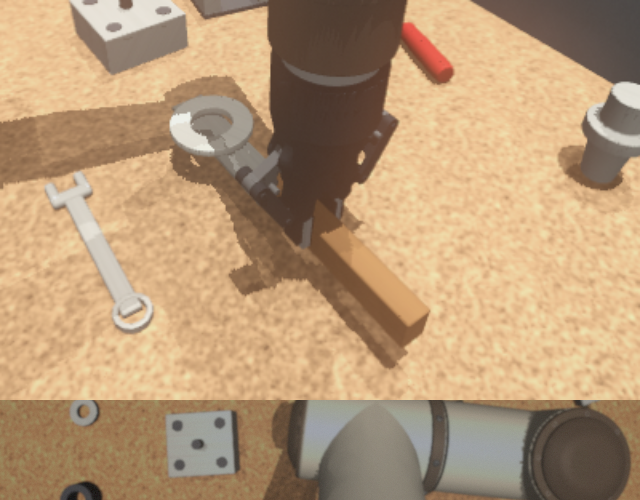

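The paddle is off the bench with the ring on the blade at side pixel about (281,228), and the handle's back end is at about (415,346). I compare the ring's pixel with the level prediction.

Run:
```python
from h import *
np.set_printoptions(precision=1,suppress=True)
for dz in (30,35,40): print(dz,"ring",proj("side",[486.4,-79.6,12+dz]),"handle back top",proj("side",[496.8,-339.7,30+dz]))
im=cv2.imread("pics/s1.png");h=cv2.cvtColor(im,cv2.COLOR_BGR2HSV)
m=((h[...,1]<70)&(h[...,2]>110)).astype(np.uint8)
for c in blobs(m,(250,200,325,260)): print(cv2.boundingRect(c),cv2.contourArea(c), cv2.fitEllipse(c))
P=np.array([[486.4+40*np.cos(t),-79.6+40*np.sin(t),z] for z in (48,) for t in np.linspace(0,6.28,60)]+[[486.4+40*np.cos(t),-79.6+40*np.sin(t),40] for t in np.linspace(0,6.28,60)])
q=proj("side",P);print(q.min(0),q.max(0)); 
for dz in (30,35,40):
  q=proj("side",P+[0,0,dz-36]);print(dz,q.min(0),q.max(0))
```

```text
30 ring [[282.1 229.8]] handle back top [[409.  353.5]]
35 ring [[282.  227.4]] handle back top [[409.8 351. ]]
40 ring [[281.8 224.9]] handle back top [[410.7 348.5]]
(256, 209, 69, 51) 1969.0 ((287.726318359375, 232.9912872314453), (40.725833892822266, 69.53874969482422), 118.2027816772461)
[255.4 210. ] [308.2 249.6]
30 [255.7 212.9] [308.2 252.5]
35 [255.4 210.5] [308.2 250.1]
40 [255.2 208.1] [308.3 247.6]
```

To row units: -46 mm / 750 = -0.0613, -45 mm / 750 = -0.06.

```bash
echo '[[[0, 0, -0.0013, 0, 0, 0], [0, 0, -0.0053, 0, 0, 0], [0, 0, -0.012, 0, 0, 0], [0, 0, -0.02, 0, 0, 0], [0, 0, -0.0293, 0, 0, 0], [0, 0, -0.0387, 0, 0, 0], [0, 0, -0.048, 0, 0, 0], [0, 0, -0.0547, 0, 0, 0], [0, 0, -0.06, 0, 0, 0], [0, 0, -0.0613, 0, 0, 0]]]' | python3 jog.py | head -2
echo '[[[-0.0011, -0.0007, 0, 0, 0, 0], [-0.0041, -0.0024, 0, 0, 0, 0], [-0.0093, -0.0055, 0, 0, 0, 0], [-0.0165, -0.0097, 0, 0, 0, 0], [-0.0259, -0.0152, 0, 0, 0, 0], [-0.0372, -0.0219, 0, 0, 0, 0], [-0.0507, -0.0297, 0, 0, 0, 0], [-0.0663, -0.0388, 0, 0, 0, 0], [-0.0828, -0.0485, 0, 0, 0, 0], [-0.0993, -0.0583, 0, 0, 0, 0]]]' | python3 jog.py | head -2
echo '[[[-0.0165, -0.0097, 0, 0, 0, 0], [-0.0331, -0.0195, 0, 0, 0, 0], [-0.0496, -0.0291, 0, 0, 0, 0], [-0.0663, -0.0388, 0, 0, 0, 0], [-0.0828, -0.0485, 0, 0, 0, 0], [-0.0993, -0.0583, 0, 0, 0, 0], [-0.1159, -0.068, 0, 0, 0, 0], [-0.1325, -0.0776, 0, 0, 0, 0], [-0.1491, -0.0873, 0, 0, 0, 0], [-0.1656, -0.0971, 0, 0, 0, 0]]]' | python3 jog.py | head -2
echo '[[[-0.0165, -0.0097, 0, 0, 0, 0.0038], [-0.0331, -0.0195, 0, 0, 0, 0.0159], [-0.0487, -0.0285, 0, 0, 0, 0.035], [-0.0621, -0.0364, 0, 0, 0, 0.0573], [-0.0735, -0.0431, 0, 0, 0, 0.0764], [-0.0828, -0.0485, 0, 0, 0, 0.0923], [-0.0901, -0.0528, 0, 0, 0, 0.105], [-0.0952, -0.0559, 0, 0, 0, 0.1146], [-0.0984, -0.0576, 0, 0, 0, 0.119], [-0.0993, -0.0583, 0, 0, 0, 0.1203]]]' | python3 jog.py
echo '[[[0, 0, 0, 0, 0, 0], [0, 0, 0, 0, 0, 0], [0, 0, 0, 0, 0, 0], [0, 0, 0, 0, 0, 0]]]' | python3 jog.py
python3 st.py 641.8 49.6 106
python3 - <<'E'
from h import *
a=arm.get_image("side");b=arm.get_image("top")
cv2.imwrite("pics/s2.png",a);cv2.imwrite("pics/t2.png",b)
cv2.imwrite("pics/v2.png",np.hstack([cv2.resize(a[80:280,200:400],(400,400)),cv2.resize(b[80:280,100:300],(400,400))]))
E
```

```text
clock: 5.7
position: [493.9, -230.2, 107.9]
clock: 6.7
position: [534.9, -152.5, 107.3]
clock: 7.7
position: [602.2, -25.6, 107.3]
clock: 8.7
position: [642.2, 49.7, 107.2]
ee_rot: [-0.653, 0.757, 0.0, -0.0]
contact_force: [-0.4, 0.5, -3.3]
gripper_width: 20.7
grasp_force: 59.8
clock: 9.1
position: [642.2, 49.4, 107.4]
ee_rot: [-0.653, 0.757, 0.0, -0.0]
contact_force: [0.4, -0.5, -3.0]
gripper_width: 20.8
grasp_force: 59.8
t 9.1 p [642.16  49.35 107.36] yaw x [-0.15 -0.99  0.  ] z [-0. -0. -1.] F [ 0.35 -0.46 -2.95] w 20.8305278061512 g 59.80011284351349
tool delta [-0.19  0.39  1.36]
```

View pics/v2.png

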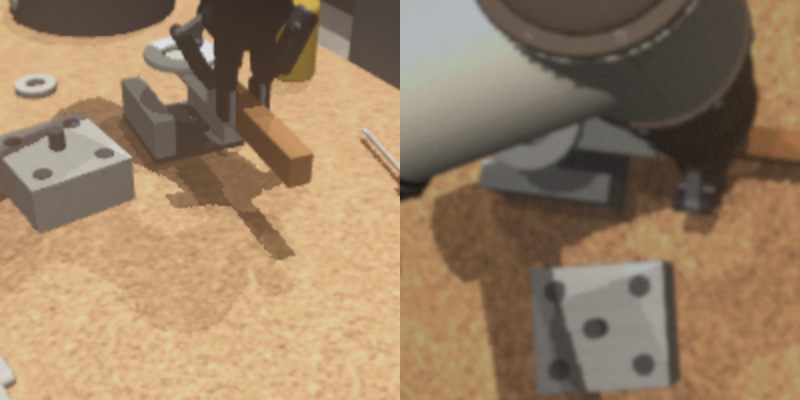

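Side crop: the blade enters over the rest's slot with the ring above it. Top crop: the ring is partly hidden by the arm at about (370,150) full-image. I overlay the predicted ring to check for slip.

Run:
```python
from h import *
out=[]
for n,f,(u,v) in(("side","pics/s2.png",(250,70)),("top","pics/t2.png",(120,90))):
    im=cv2.imread(f)[v:v+110,u:u+110]; im=cv2.resize(im,(440,440),interpolation=2)[:,:400]
    def dr(P,c): cv2.polylines(im,[np.int32(np.round((proj(n,P)-[u,v]+.5)*4))],True,c,1)
    th=np.linspace(0,2*np.pi,60)
    for z,c in((98,(0,0,255)),): dr(np.c_[663.8+40*np.cos(th),198.5+40*np.sin(th),0*th+z],c)
    a=np.radians(81.6);e=np.array([np.cos(a),np.sin(a)]);k=np.array([-e[1],e[0]])
    for s in(-40,40): dr([[*(np.array([663.8,198.5])+k*(s+i)+e*j),50] for i,j in((-12,-55),(12,-55),(12,55),(-12,55))],(0,255,0))
    out.append(im)
cv2.imwrite("pics/v3.png",np.hstack(out))
```

```text
(no output)
```

View pics/v3.png

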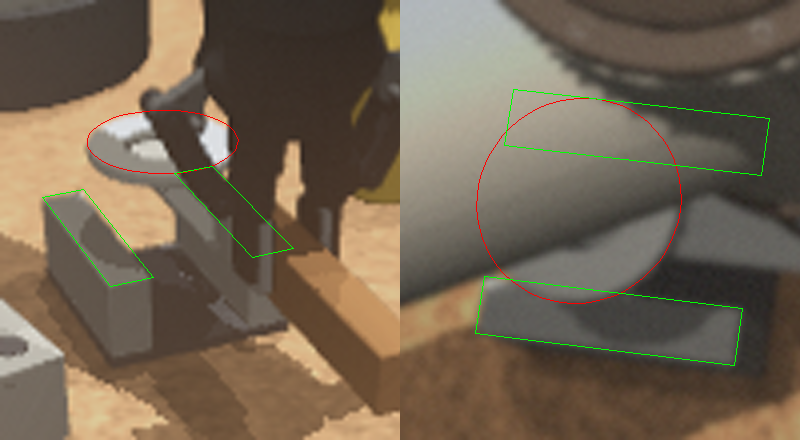

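Prediction and image agree for both ring and rails. Next I lower slowly, so the ring should land after about 40 mm.

To row units: 33 mm / 750 = 0.044, 31 mm / 750 = 0.0413.

```bash
echo '[[[0, 0, 0.0013, 0, 0, 0], [0, 0, 0.004, 0, 0, 0], [0, 0, 0.0093, 0, 0, 0], [0, 0, 0.016, 0, 0, 0], [0, 0, 0.0227, 0, 0, 0], [0, 0, 0.0293, 0, 0, 0], [0, 0, 0.0347, 0, 0, 0], [0, 0, 0.0387, 0, 0, 0], [0, 0, 0.0413, 0, 0, 0], [0, 0, 0.044, 0, 0, 0]]]' | python3 jog.py ; echo '[[[0, 0, 0.0027, 0, 0, 0], [0, 0, 0.0053, 0, 0, 0], [0, 0, 0.008, 0, 0, 0], [0, 0, 0.0107, 0, 0, 0], [0, 0, 0.0133, 0, 0, 0], [0, 0, 0.016, 0, 0, 0], [0, 0, 0.0187, 0, 0, 0], [0, 0, 0.0213, 0, 0, 0], [0, 0, 0.024, 0, 0, 0], [0, 0, 0.0253, 0, 0, 0]]]' | python3 jog.py; echo '[[[0, 0, 0, 0, 0, 0], [0, 0, 0, 0, 0, 0], [0, 0, 0, 0, 0, 0], [0, 0, 0, 0, 0, 0], [0, 0, 0, 0, 0, 0]]]' | python3 jog.py|tail -4
python3 st.py
python3 - <<'E'
from h import *
out=[]
for n,(u,v) in(("side",(250,70)),("top",(120,90))):
    im=arm.get_image(n)[v:v+110,u:u+110]; im=cv2.resize(im,(440,440),interpolation=2)[:,:400]
    th=np.linspace(0,2*np.pi,60)
    cv2.polylines(im,[np.int32((proj(n,np.c_[663.8+40*np.cos(th),198.5+40*np.sin(th),0*th+58])-[u,v]+.5)*4)],True,(0,0,255),1)
    out.append(im)
cv2.imwrite("pics/v4.png",np.hstack(out))
E
```

```text
clock: 10.2
position: [642.4, 49.6, 74.3]
ee_rot: [-0.653, 0.757, -0.0, 0.0]
contact_force: [-0.3, 0.3, -3.8]
gripper_width: 21.4
grasp_force: 59.8
clock: 11.2
position: [642.1, 49.5, 55.0]
ee_rot: [-0.653, 0.757, 0.0, -0.0]
contact_force: [-0.3, -0.3, -1.7]
gripper_width: 20.5
grasp_force: 59.8
ee_rot: [-0.653, 0.757, -0.0, 0.0]
contact_force: [-0.0, -0.2, -3.6]
gripper_width: 21.0
grasp_force: 59.8
t 11.7 p [642.29  49.57  55.4 ] yaw x [-0.15 -0.99 -0.  ] z [ 0.  0. -1.] F [-0.02 -0.2  -3.56] w 20.977523772393177 g 59.78114426136017
```

View pics/v4.png

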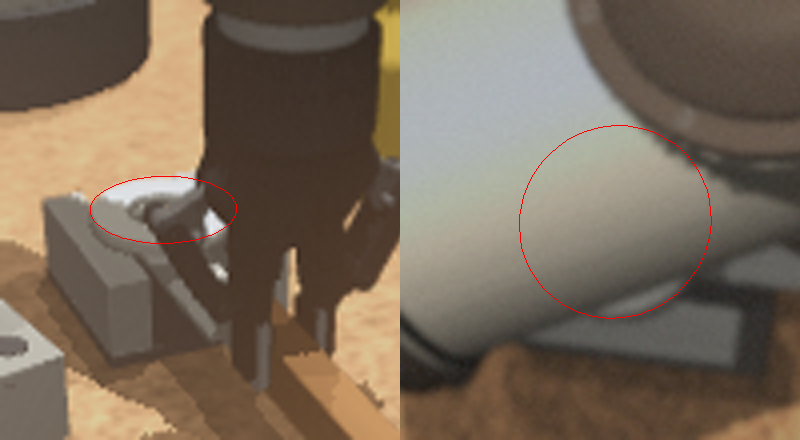

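The ring sits on the rails at the predicted place, and the blade hangs below in the slot, about 10 mm under the ring. Next I draw it straight back.

To row units: 96 mm / 750 = 0.128, 84 mm / 750 = 0.112.

```bash
echo '[[[0.0027, 0, 0, 0, 0, 0], [0.008, 0, 0, 0, 0, 0], [0.0187, 0, 0, 0, 0, 0], [0.032, 0, 0, 0, 0, 0], [0.048, 0, 0, 0, 0, 0], [0.064, 0, 0, 0, 0, 0], [0.08, 0, 0, 0, 0, 0], [0.096, 0, 0, 0, 0, 0], [0.112, 0, 0, 0, 0, 0], [0.128, 0, 0, 0, 0, 0]]]' | python3 jog.py; echo '[[[0.0187, 0, 0, 0, 0, 0], [0.0387, 0, 0, 0, 0, 0], [0.0587, 0, 0, 0, 0, 0], [0.08, 0, 0, 0, 0, 0], [0.1013, 0, 0, 0, 0, 0], [0.1227, 0, 0, 0, 0, 0], [0.1413, 0, 0, 0, 0, 0], [0.1547, 0, 0, 0, 0, 0], [0.1627, 0, 0, 0, 0, 0], [0.1653, 0, 0, 0, 0, 0]]]' | python3 jog.py; echo '[[[0, 0, 0.004, 0, 0, 0], [0, 0, 0.0107, 0, 0, 0], [0, 0, 0.0187, 0, 0, 0], [0, 0, 0.0253, 0, 0, 0], [0, 0, 0.0307, 0, 0, 0], [0, 0, 0.0347, 0, 0, 0], [0, 0, 0.0373, 0, 0, 0], [0, 0, 0.0387, 0, 0, 0], [0, 0, 0.0387, 0, 0, 0], [0, 0, 0.0387, 0, 0, 0]]]' | python3 jog.py;python3 st.py
python3 - <<'E'
from h import *
out=[]
for n,(u,v) in(("side",(200,70)),("top",(120,90))):
    out.append(cv2.resize(arm.get_image(n)[v:v+200,u:u+200],(400,400),interpolation=2))
cv2.imwrite("pics/v5.png",np.hstack(out))
E
```

```text
clock: 12.8
position: [628.0, -46.5, 55.3]
ee_rot: [-0.653, 0.757, -0.0, 0.0]
contact_force: [0.2, 0.1, -2.2]
gripper_width: 21.0
grasp_force: 59.8
clock: 13.8
position: [609.9, -168.7, 55.3]
ee_rot: [-0.653, 0.757, 0.0, 0.0]
contact_force: [0.3, 0.4, -3.2]
gripper_width: 20.8
grasp_force: 59.8
clock: 14.8
position: [610.2, -168.1, 26.5]
ee_rot: [-0.653, 0.757, -0.0, 0.0]
contact_force: [0.0, 0.8, -3.1]
gripper_width: 20.7
grasp_force: 59.8
t 14.8 p [ 610.2  -168.09   26.52] yaw x [-0.15 -0.99  0.  ] z [ 0. -0. -1.] F [ 0.    0.8  -3.11] w 20.733389896987358 g 59.79292809963226
```

View pics/v5.png

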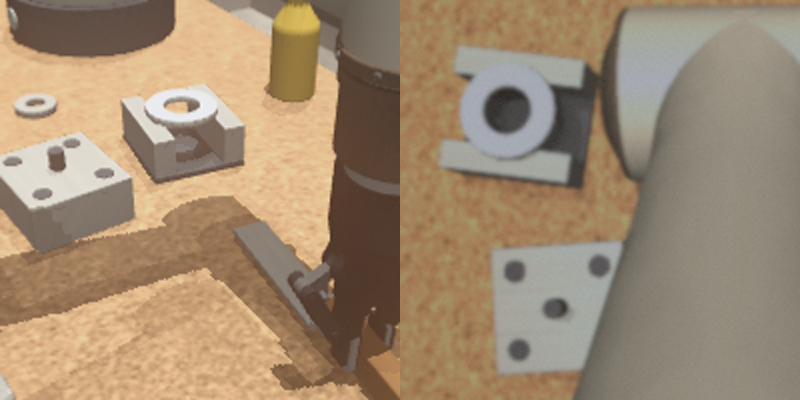

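The ring lies flat across both rails, centred at top-view pixel about (174,145), and the paddle is out. Next I set it down the last 5 mm and release.

To row units: 4.7 mm / 750 = 0.0063, 4.5 mm / 750 = 0.006.

```bash
echo '[[[0, 0, 0.0013, 0, 0, 0], [0, 0, 0.0027, 0, 0, 0], [0, 0, 0.004, 0, 0, 0], [0, 0, 0.0047, 0, 0, 0], [0, 0, 0.0053, 0, 0, 0], [0, 0, 0.006, 0, 0, 0], [0, 0, 0.0063, 0, 0, 0], [0, 0, 0.0063, 0, 0, 0]]]' | python3 jog.py; echo '[[[0, 0, 0, 0, 0, 0], [0, 0, 0, 0, 0, 0], [0, 0, 0, 0, 0, 0], [0, 0, 0, 0, 0, 0], [0, 0, 0, 0, 0, 0], [0, 0, 0, 0, 0, 0], [0, 0, 0, 0, 0, 0], [0, 0, 0, 0, 0, 0]]]' | python3 jog.py 60; echo '[[[0, 0, -0.004, 0, 0, 0], [0, 0, -0.0133, 0, 0, 0], [0, 0, -0.0333, 0, 0, 0], [0, 0, -0.06, 0, 0, 0], [0, 0, -0.0933, 0, 0, 0], [0, 0, -0.1267, 0, 0, 0], [0, 0, -0.16, 0, 0, 0], [0, 0, -0.1867, 0, 0, 0], [0, 0, -0.2, 0, 0, 0], [0, 0, -0.2, 0, 0, 0]]]' | python3 jog.py
echo '[[[0.0333, 0, 0, 0, 0, 0], [0.08, 0, 0, 0, 0, 0], [0.1333, 0, 0, 0, 0, 0], [0.1867, 0, 0, 0, 0, 0], [0.24, 0, 0, 0, 0, 0], [0.2933, 0, 0, 0, 0, 0], [0.3267, 0, 0, 0, 0, 0], [0.3333, 0, 0, 0, 0, 0], [0.3333, 0, 0, 0, 0, 0], [0.3333, 0, 0, 0, 0, 0]]]' | python3 jog.py | head -2
python3 - <<'E'
from h import *
out=[]
for n,(u,v) in(("side",(180,70)),("top",(120,90))):
    im=arm.get_image(n);cv2.imwrite(f"pics/{n}9.png",im); out.append(cv2.resize(im[v:v+250,u:u+250],(400,400),interpolation=2))
cv2.imwrite("pics/v6.png",np.hstack(out))
E
```

```text
clock: 15.7
position: [610.1, -168.1, 21.8]
ee_rot: [-0.653, 0.757, -0.0, 0.0]
contact_force: [-0.2, 0.7, -2.1]
gripper_width: 21.4
grasp_force: 60.1
clock: 16.5
position: [610.0, -168.1, 21.6]
ee_rot: [-0.653, 0.757, -0.0, -0.0]
contact_force: [-0.3, 0.0, 0.4]
gripper_width: 59.7
grasp_force: 0.0
clock: 17.5
position: [610.9, -168.2, 174.2]
ee_rot: [-0.653, 0.757, -0.002, 0.002]
contact_force: [0.2, 0.5, 0.2]
gripper_width: 60.1
grasp_force: 0.0
clock: 18.5
position: [573.3, -414.4, 170.8]
```

View pics/v6.png

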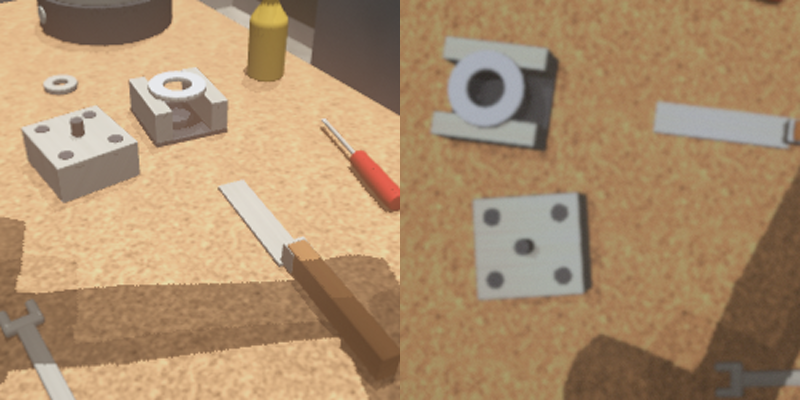

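The ring is flat on both rails at top-view pixel about (174,145). The paddle lies flat and released, well clear, with its blade tip at top-view pixel about (279,162). One number check, then I hand in.

Run:
```python
from h import *
p=ray("top",[(173.7,145)],58)[0]; print(p, np.hypot(*(p[:2]-[663.8,198.5])))
if np.hypot(*(p[:2]-[663.8,198.5]))<12: print(arm.job_done())
```

```text
[663.50947376 197.66714711  58.        ] 0.8820711076229901
the job is handed in; nothing more can be done
None
```

I handed the job in at about 18.6 s; the verdict was not shown. In the last pictures the ring lies flat across both rails, measured about 1 mm off centre, and the paddle is released flat on the bench, clear of the rest and the ring.

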